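Stand a slumped canvas back on its table easel and lower the holder

ROBOT

A 7-joint arm with a two-finger parallel gripper is mounted at the origin on the work surface. World frame = base frame: x ahead of the robot, y to its left, z up, the work surface at z = 0. Lengths are in m, angles in rad, forces in N, time in s.
With the tool pointing down it reaches from about 0.4 to 0.85 m from the base axis. Payload 10.4 kg.
Tool frame: the origin (TCP) lies where the fingers leave the gripper's body, on its centre line; the fingertips stand 70 mm ahead of it and the grasp point (between the pads) lies 51 mm ahead of it; z points along the fingers, y is the line along which they close (so a half turn about z gives the same grasp; the last joint's range is limited). The gripper opens to 87 mm and grips with 3 to 60 N. Pads are 19 mm wide; open, the fingers measure 117 mm over their backs; the gripper's body (75 mm by 190 mm) begins 51 mm behind the grasp point.
Start: joints at [1.203, 0.332, -0.065, 1.46, 0.022, 1.35, -0.088], TCP at [0.211, -0.588, 0.292] pointing down, gripper open.
Joint ranges: [-2.6, 2.6], [-0.5, 2.12], [-1.47, 1.34], [0.16, 2.42], [-1.27, 4.41], [0.06, 2.06], [-2.6, 2.6]. Speed limits (rad/s): [2.22, 2.22, 2.79, 2.79, 3.14, 3.14, 3.14].

INTERFACE

Orientations are given as a rotation vector (axis times angle).
In Python, from workcell import sense, snapshot, job_done gives the robot as it stands.
- The arm moves only by the tool arm_command, never from a script. Its argument "increments" is a list that holds one entry, the list of rows, each a list of 7 numbers: the closure, from -1 (fully open) to 1 (shut), so that 0 is half open, then the shift along the world's x, y, z in cm, then the turn, a rotation vector about the world's x, y, z in rad. In form: [[[grip, tx, ty, tz, ax, ay, az], ...]]. A call has 1 to 12 rows; each row is the pose to reach, as a shift and turn from the pose commanded when the call began; what a row does not reach only later rows make up. A row lasts 1/10 s, in which the tool goes at most 50 mm and 8.59 degrees, less where a joint would pass 70% of its speed; a pose out of reach is approached as far as the arm can. A call with a gripper value outside its range is refused whole. The fingers move at their own pace and stop on an object; the grip force is fixed at half the most. Time passes only in rows, so rows that repeat a pose let the fingers close. It gives the time, the measured TCP pose, the force, the opening and the grip force at its end, in the units of the state.
- sense(): the state, without advancing time (a new reading comes with each control period).
- snapshot(name): name is "scene" or "top" or "wrist"; returns a dict with "color" (480x640x3 uint8, red, green, blue), "camera_matrix" (3x3 intrinsics, pixels), "D" ([k1, k2, p1, p2, k3] as OpenCV has them; the pictures are not rectified), "origin" and "orientation" of the camera in the world. Camera axes: x right, y down, z forward; pixel columns grow to the right and rows downward; lengths in m; the calibration is good to about 2 mm. A picture is of the moment at which its call begins. There is no depth.
- job_done(): hands the job in; it is judged then, once.
The state is a dict: "time": time; "qpos": joint angles; "joint_velocities": joint speeds; "tau": joint torques, N m; "tool_pos": TCP position; "eef_rot": TCP orientation; "force": force on the tool from outside, world axes, zero at the start; "torque": the same for the moment, N m; "gripper_width": opening from 0.0 (shut) to 1.0 (fully open); "grip_force": force on a finger pad.
Only numpy, scipy, OpenCV 4.12 (cv2) and the standard library are available. Lean on these libraries where they do the work, as an engineer would, in place of code of your own. Each camera call takes 0.05 s, during which the arm holds its last target. There are 200 camera calls.

TASK

The blank canvas has slumped forward off its table easel and its top hangs over the paint can in front. Push it back up with the fingertips, its foot staying in the ledge, until it leans flat against the mast; then push the sliding top holder down the mast until it sits snugly on the canvas's upper edge. Push only: do not pick anything up, and leave the can and the other things around the easel where they are.

Things in the scene. Friction and masses are not known exactly. Their poses are not given: they have to be found in the camera images.
- easel: wooden table easel, fixed. Origin on the table under the seat; +x points level from the canvas side to the rear, +y along the ledge, +z up. Mast 45 mm wide (y), 22 mm thick, 315 mm long above the seat, leaning to the rear 15 degrees (0.262 rad) from vertical. Base runners at y = +-115 mm, 28 mm high, x = -45 to 190 mm; a rear prop joins mast and base.
- easel_seat (a point): seat: middle of the line where the ledge floor meets the mast's front face, 50 mm above the table; axes as the easel's. The ledge is 300 mm long (y) and square to the mast: floor 36 mm deep forward of the mast face, then a lip 8 mm thick standing 11 mm above the floor; at the back a rail flush with the mast face stands 26 mm above the floor.
- canvas: blank stretched canvas, loose, 250 mm wide (its y), 200 mm high (its z, foot to top), 18 mm thick (its x, pointing out of its wooden back; white face at -x), 0.27 to 0.45 kg; origin at canvas_foot. At the start it leans about 48 degrees from vertical to the easel's -x, face down on the can's rear rim. Past vertical it falls back on the mast and stays by its weight.
- canvas_top (a point): middle of the canvas's upper edge, half-way through its thickness; axes as the canvas. In the easel's frame (x, z): at the start about (-149, 193) mm; with the canvas leaning flat against the mast (43, 246) mm.
- canvas_foot (a point): middle of the canvas's lower edge, half-way through its thickness; same axes. In the easel's frame (x, z): at the start about (-1, 59) mm; with the canvas flat against the mast and down in the ledge (-9, 52) mm.
- holder (a joint): slide of the easel's top canvas holder along the mast, in m, growing as it goes down: at 0 it is 65 mm above the upper edge of a seated canvas, at 0.065 it rests on that edge. Starts between 0 and 0.03, stays where it is left (about 3 N of friction).
- holder_top (a point): middle of the flat top of the holder's head, the place to push; 18 mm in front of the mast face. The head is a block 36 mm deep, 64 mm wide, 22 mm thick, square to the mast, with a lip 11 mm thick hanging 11 mm below its front edge to hook over the canvas (25 mm between lip and mast). The mast goes on above, behind it. Axes: z up along the mast, which is the line it slides on; y along the ledge.
- can: closed metal paint can with white sides, 100 mm across, 135 mm high, upright, loose, 0.98 kg; origin at the middle of its underside. It stands in front of the easel (148 mm before the seat) and props the slumped canvas.
- tub: white plastic tub with a blue band and a lid, 108 mm across the lid, 105 mm high, upright beside the easel; origin under its middle
- brush_jar: glass jar 76 mm across, 110 mm high, with four brushes rising to about 205 mm, upright beside the easel; origin under its middle
- tube_long: white paint tube lying flat, 150 mm long, 38 mm wide, 20 mm high, in front of the easel to one side of the can; origin near its middle on the table, x along the tube to the cap
- tube_dark: brown paint tube, same size and kind, lying on the other side of the can

How it is judged:
By the outcome, as a careful person would: the job done as asked, in the order asked, and still so for the second after the job is handed in, with the robot touching nothing.
It also fails if it takes over 58 s, if anything falls off the work surface, if the arm or the gripper's body presses on something with over 40 N, if the wrist force passes 120 N, or if a joint passes its speed limit or range.

## Working session

There is one attempt and no reset: what is moved stays moved. The work goes in short steps, Python scripts to look and compute and a tool call to move; the robot and the scene stay as the last step left them, time stands still between calls to the robot, and variables do not carry over. Pictures are saved under pics/ and viewed, at most 10 in all, crops included, and the job is handed in when it is done.

Besides the shell and the picture viewer there is one more tool, called after "Call:" by a JSON object that holds its "method" and its "body", one argument or row to a line. arm_command: Moves the arm, as the interface text tells. Its arguments: {"type":"object","properties":{"increments":{"type":"array","items":{"type":"array","items":{"type":"array","items":{"type":"number"}}}}},"required":["increments"]}

```bash
mkdir -p pics; cat > h.py <<'E'
import numpy as np, cv2, pickle
from scipy.spatial.transform import Rotation as R
from workcell import sense, snapshot, job_done
def rot(o):
    o=np.array(o,float)
    return o if o.shape==(3,3) else (R.from_rotvec(o).as_matrix() if o.size==3 else R.from_quat(o).as_matrix())
def snap(n,f):
    s=snapshot(n); cv2.imwrite(f'pics/{f}.png',s['color'][:,:,::-1]); pickle.dump(s,open(f'pics/{f}.pkl','wb')); return s
def load(f): return pickle.load(open(f'pics/{f}.pkl','rb'))
def ray(s,uv):
    p=cv2.undistortPoints(np.array(uv,float).reshape(-1,1,2),np.array(s['camera_matrix']),np.array(s['D'])).reshape(-1,2)
    d=np.c_[p,np.ones(len(p))]@rot(s['orientation']).T
    return np.array(s['origin']),d
def onz(s,uv,z):
    o,d=ray(s,uv); return o+d*((z-o[2])/d[:,2])[:,None]
def tri(s1,u1,s2,u2):
    o1,d1=ray(s1,u1);o2,d2=ray(s2,u2);out=[]
    for a,b in zip(d1,d2):
        a=a/np.linalg.norm(a);b=b/np.linalg.norm(b)
        t=np.linalg.lstsq(np.c_[a,-b],o2-o1,rcond=None)[0]
        p,q=o1+t[0]*a,o2+t[1]*b; out.append(np.r_[(p+q)/2,np.linalg.norm(p-q)])
    return np.array(out)
def proj(s,P):
    Rm=rot(s['orientation']).T; t=-Rm@np.array(s['origin'])
    return cv2.projectPoints(np.array(P,float).reshape(-1,1,3),cv2.Rodrigues(Rm)[0],t,np.array(s['camera_matrix']),np.array(s['D']))[0].reshape(-1,2)
E
python3 - <<'E'
from h import *
for n in('scene','top'):
    s=snap(n,n+'0'); print(n,s['origin'],np.round(s['orientation'],3).tolist())
s=sense();print(s)
E
```

```text
scene [ 1.22266248 -0.54185011  1.14280175] [-2.209, -1.002, 0.378]
top [0.50974209 0.06015737 1.19620555] [-2.179, 2.233, -0.072]
{'time': 0.1, 'qpos': array([ 1.2033799 ,  0.3327886 , -0.0647064 ,  1.46082153,  0.02159854,
        1.34990618, -0.08851382]), 'joint_velocities': array([ 0.00119934, -0.00305172, -0.00028415, -0.00448746, -0.00138879,
       -0.00131296, -0.00098668]), 'tau': array([ 8.10764195e-04, -6.24548435e+01,  2.44233274e-02, -3.90717459e+01,
       -6.13990612e-02,  3.66491417e-02,  1.07641038e-04]), 'tool_pos': array([ 0.21118621, -0.58797652,  0.2915631 ]), 'eef_rot': array([-3.09383169e+00, -5.38767169e-01,  4.10160437e-04]), 'force': array([-0.13976642, -0.28204273, -0.15435894]), 'torque': array([ 0.01503134, -0.04996853,  0.00668488]), 'grip_force': 0.0, 'gripper_width': 1.0017154527906675}
```

View pics/scene0.png

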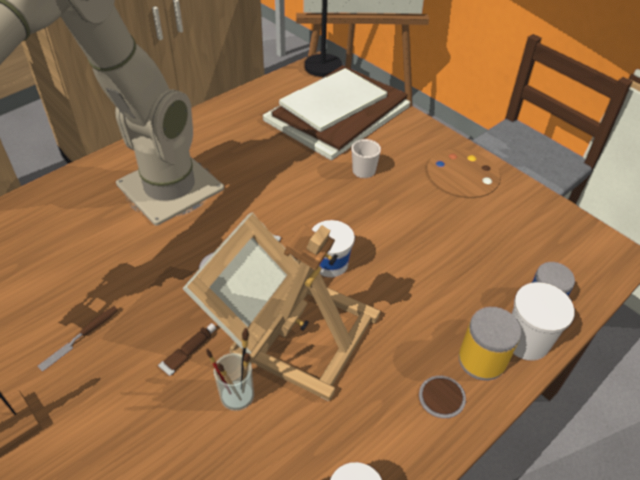

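View pics/top0.png

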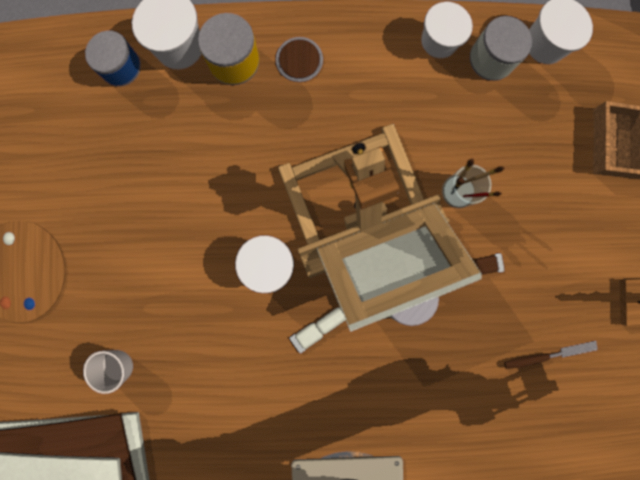

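```bash
python3 - <<'E'
import cv2,numpy as np
a=cv2.imread('pics/top0.png')[110:345,260:520]; b=cv2.imread('pics/scene0.png')[205:415,170:390]
a=cv2.resize(a,None,fx=3,fy=3,interpolation=3)[:600,:];cv2.imwrite('pics/c1.png',cv2.resize(cv2.imread('pics/top0.png')[115:345,270:520],None,fx=2.6,fy=2.6,interpolation=2))
cv2.imwrite('pics/c2.png',cv2.resize(b,None,fx=2.8,fy=2.8,interpolation=2))
E
```

```text
(no output)
```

View pics/c1.png

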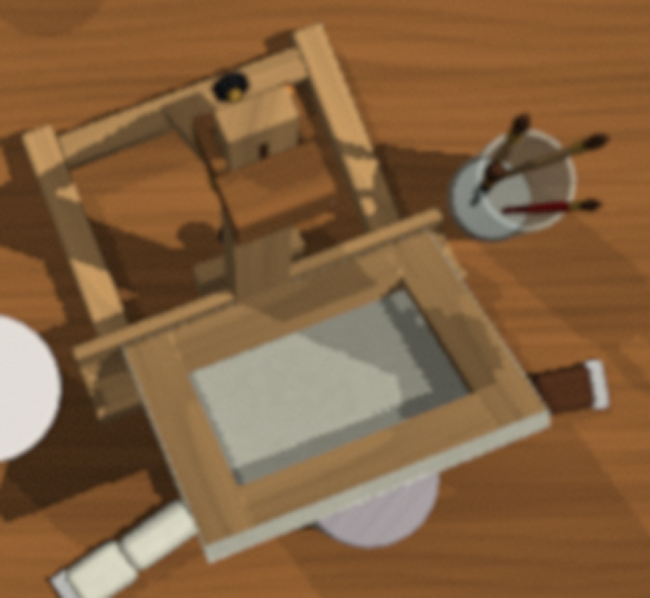

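View pics/c2.png

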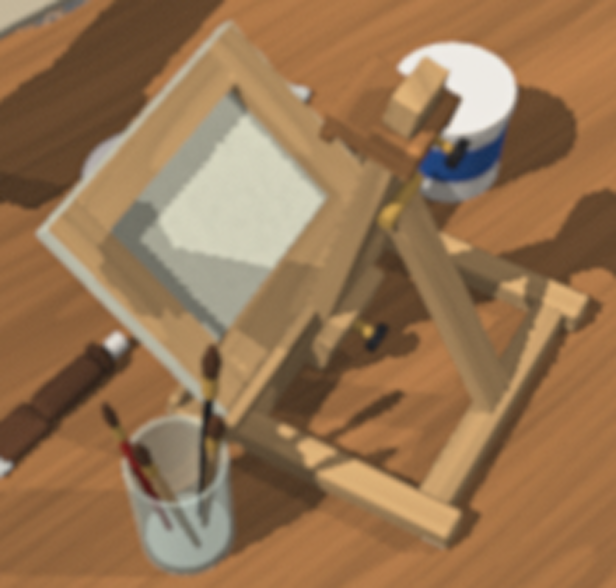

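```bash
cat >> h.py <<'E'
E
python3 - <<'E'
from h import *
t=load('top0');s=load('scene0')
c1=lambda p:np.array(p)/2.6+[270,115]
c2=lambda p:np.array(p)/2.8+[170,205]
print('runner rear corners (L out, L in, R in, R out)\n',onz(t,c1([[22,137],[50,127],[293,37],[322,27]]),.028).round(4))
r=onz(t,c1([[75,352],[440,215]]),.075);print('rail',r.round(4),np.linalg.norm(r[0]-r[1]))
cc=tri(t,c1([[207,548],[547,412]]),s,c2([[238,28],[45,238]]));print('canvas top',cc.round(4),np.linalg.norm(cc[0]-cc[1]))
h=onz(t,c1([[220,115],[298,90],[230,172],[298,143]]),.345);print('holder?',h.round(4))
# easel frame
q=onz(t,c1([[22,137],[322,27]]),.028)
y=(q[0]-q[1]);y/=np.linalg.norm(y);y2=(r[0]-r[1])/np.linalg.norm(r[0]-r[1]);y3=(cc[0]-cc[1])[:3];print([np.degrees(np.arctan2(v[0],v[1])) for v in(y,y2,y3)])
yy=y2+y;yy[2]=0;yy/=np.linalg.norm(yy);x=np.array([yy[1],-yy[0],0])
print('x',x,'y',yy,'yaw',np.arctan2(x[1],x[0]))
O1=q.mean(0)-.190*x; print('O from runners',O1)
O2=r.mean(0)-(.026*np.sin(.262))*x; print('O from rail (front edge +thick)',O2)
O3=cc[:,:3].mean(0)+.149*x; print('O from canvas',O3)
# tub, can
O=(O1+O2)/2;O[2]=0
np.save('E.npy',np.c_[x,yy,O])
w=lambda a,b,z:O+x*a+yy*b+[0,0,z]
for nm,P in dict(can=w(-.148,0,.135),mtop=w(.315*np.sin(.262),0,.05+.315*np.cos(.262)),ctop=w(-.149,0,.193),cL=w(-.149,.125,.193),seatL=w(0,.15,.05)).items(): print(nm,P.round(3),proj(t,P).round(0),(( proj(s,P)-[170,205])*2.8).round(0), ((proj(t,P)-[270,115])*2.6).round(0))
E
```

```text
runner rear corners (L out, L in, R in, R out)
 [[ 0.7175  0.1258  0.028 ]
 [ 0.7249  0.1037  0.028 ]
 [ 0.7935 -0.0901  0.028 ]
 [ 0.8013 -0.1136  0.028 ]]
rail [[ 0.5464  0.0868  0.075 ]
 [ 0.6434 -0.1916  0.075 ]] 0.29483815133611196
canvas top [[ 0.4131  0.0034  0.1909  0.0111]
 [ 0.4949 -0.2344  0.1882  0.0039]] 0.25161482859086987
holder? [[ 0.6714 -0.0056  0.345 ]
 [ 0.6852 -0.0511  0.345 ]
 [ 0.6382 -0.0104  0.345 ]
 [ 0.6543 -0.05    0.345 ]]
[np.float64(-19.296798509531527), np.float64(-19.209512148456657), np.float64(-18.982606315705237)]
x [0.94407086 0.32974264 0.        ] y [-0.32974264  0.94407086  0.        ] yaw 0.336030951888839
O from runners [ 0.58004305 -0.0565654   0.028     ]
O from rail (front edge +thick) [ 0.58851099 -0.05460456  0.075     ]
O from canvas [ 0.59466618 -0.06640138  0.18957354]
can [ 0.445 -0.104  0.135] [[403. 302.]] [[153. 159.]] [[347. 486.]]
mtop [ 0.661 -0.029  0.354] [[371. 164.]] [[405.  73.]] [[262. 129.]]
ctop [ 0.444 -0.105  0.193] [[409. 304.]] [[145. 110.]] [[360. 493.]]
cL [0.402 0.013 0.193] [[342. 330.]] [[233.  13.]] [[186. 560.]]
seatL [0.535 0.086 0.05 ] [[300. 257.]] [[402. 174.]] [[ 77. 368.]]
```

```bash
cat >> h.py <<'E'
EX=np.array([.944,.33,0]);EY=np.array([-.33,.944,0]);O=np.array([.583,-.0563,0])
def tcp(xe,ye,ze,b): # tip in easel frame -> TCP
    tip=O+EX*xe+EY*ye+[0,0,ze]
    return tip-.07*(EX*np.sin(b)+[0,0,-np.cos(b)])
def orient(b): return R.from_rotvec(-b*EY)*R.from_matrix(np.c_[EX,-EY,[0,0,-1]])
def plan(P,cur,currot):
    for p in P: print(p,((tcp(*p)-cur)*100).round(2),(orient(p[3])*currot.inv()).as_rotvec().round(3), 'tcp',tcp(*p).round(3))
def now():
    s=sense(); return np.array(s['tool_pos']),R.from_rotvec(s['eef_rot'])
E
python3 - <<'E'
from h import *
c,r=now()
plan([(-.23,-.008,.25,.5),(-.2,-.008,.16,.5),(-.185,-.008,.16,.5),(-.152,-.008,.159,.5),(-.108,-.008,.198,.5)],c,r)
E
```

```text
(-0.23, -0.008, 0.25, 0.5) [12.57 43.71  1.99] [ 0.166 -0.472 -0.009] tcp [ 0.337 -0.151  0.311]
(-0.2, -0.008, 0.16, 0.5) [15.4  44.7  -7.01] [ 0.166 -0.472 -0.009] tcp [ 0.365 -0.141  0.221]
(-0.185, -0.008, 0.16, 0.5) [16.81 45.2  -7.01] [ 0.166 -0.472 -0.009] tcp [ 0.379 -0.136  0.221]
(-0.152, -0.008, 0.159, 0.5) [19.93 46.29 -7.11] [ 0.166 -0.472 -0.009] tcp [ 0.41  -0.125  0.22 ]
(-0.108, -0.008, 0.198, 0.5) [24.08 47.74 -3.21] [ 0.166 -0.472 -0.009] tcp [ 0.452 -0.111  0.259]
```

Call:
{"method": "arm_command", "body": {
  "increments": [
    [[-1,1,4,2,0.02,-0.05,0],[-1,2,8,3,0.04,-0.12,0],[-1,3.5,12,4,0.06,-0.18,0],[-1,5,16,4,0.08,-0.24,0],[-1,6,20,4,0.1,-0.3,0],[-1,7.5,24,4,0.12,-0.35,0],[-1,9,28,4,0.14,-0.4,0],[-1,10,32,4,0.165,-0.47,0],[-1,11,36,4,0.165,-0.47,0],[-1,12,40,4,0.165,-0.47,0],[-1,12.5,43.5,4,0.165,-0.47,0],[-1,12.5,43.5,4,0.165,-0.47,0]]
  ]
}}

```text
time: 1.3
tool_pos: [0.3366, -0.1497, 0.3321]
eef_rot: [-2.924, -0.516, -0.743]
force: [-0.1, -0.7, 1.5]
gripper_width: 0.999
grip_force: 0.0
```

Call:
{"method": "arm_command", "body": {
  "increments": [
    [[-1,0,0,-3,0,0,0],[-1,0.5,0.2,-6,0,0,0],[-1,1,0.5,-9,0,0,0],[-1,2,0.7,-11,0,0,0],[-1,2.8,0.9,-11,0,0,0],[-1,2.8,0.9,-11,0,0,0]]
  ]
}}

```text
time: 1.9
tool_pos: [0.365, -0.1441, 0.2229]
eef_rot: [-2.924, -0.51, -0.745]
force: [0.5, 0.5, 0.8]
gripper_width: 1.001
grip_force: 0.0
```

```bash
python3 - <<'E'
from h import *
t=snap('top','top1');s=snap('scene','scene1')
a=cv2.resize(t['color'][150:380,270:520,::-1],None,fx=1.5,fy=1.5);b=cv2.resize(s['color'][150:380,100:350,::-1],None,fx=1.5,fy=1.5)
cv2.imwrite('pics/v1.png',np.hstack([a,b]));c,r=now();print(c)
plan([(-.152,-.008,.159,.5),(-.108,-.008,.198,.5),(-.047,-.008,.222,.5),(-.014,-.008,.22,.5),(.012,-.008,.2,.5)],c,r)
E
```

```text
[ 0.36463041 -0.14468492  0.22343141]
(-0.152, -0.008, 0.159, 0.5) [ 4.58  1.96 -0.3 ] [ 0.005  0.    -0.008] tcp [ 0.41  -0.125  0.22 ]
(-0.108, -0.008, 0.198, 0.5) [8.74 3.41 3.6 ] [ 0.005  0.    -0.008] tcp [ 0.452 -0.111  0.259]
(-0.047, -0.008, 0.222, 0.5) [14.5   5.42  6.  ] [ 0.005  0.    -0.008] tcp [ 0.51  -0.09   0.283]
(-0.014, -0.008, 0.22, 0.5) [17.61  6.51  5.8 ] [ 0.005  0.    -0.008] tcp [ 0.541 -0.08   0.281]
(0.012, -0.008, 0.2, 0.5) [20.07  7.37  3.8 ] [ 0.005  0.    -0.008] tcp [ 0.565 -0.071  0.261]
```

View pics/v1.png

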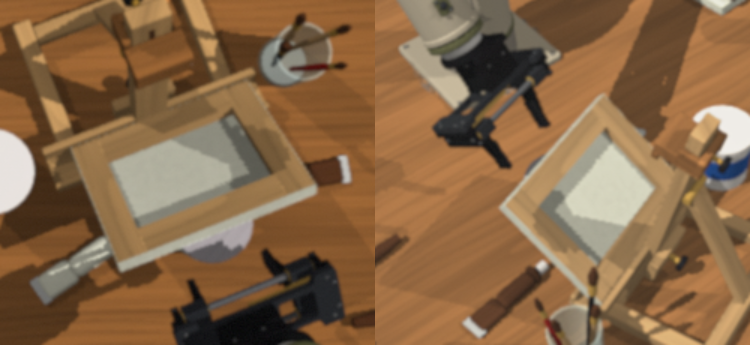

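```bash
python3 - <<'E'
from h import *
t=load('top1');s=load('scene1');c,r=now();M=r.as_matrix()
for y in(-.05,0,.05):
    P=c+M@np.array([0,y,.07]);print(P.round(3),((proj(t,P)-[270,150])*1.5).round(),((proj(s,P)-[100,150])*1.5).round())
# canvas top: corners in both views
q=tri(t,np.array([[122,270],[317,191]])/1.5+[270,150],s,np.array([[605,95],[500,210]])/1.5-[250,0]+[100,150])
u=tri(t,np.array([[122,270],[317,191]])/1.5+[270,150],s,(np.array([[605-375,95],[500-375,210]]))/1.5+[100,150]);print(u.round(3))
E
```

```text
[ 0.379 -0.087  0.162] [[190. 284.]] [[170. 126.]]
[ 0.396 -0.134  0.162] [[229. 269.]] [[151. 147.]]
[ 0.413 -0.181  0.162] [[267. 253.]] [[131. 169.]]
[[ 0.407  0.002  0.193  0.014]
 [ 0.488 -0.237  0.184  0.004]]
```

Call:
{"method": "arm_command", "body": {
  "increments": [
    [[-1,1.2,0.4,0,0,0,0],[-1,2.4,0.8,0,0,0,0],[-1,3.2,1.1,0,0,0,0],[-1,4,1.5,0,0,0,0],[-1,4.6,1.8,0,0,0,0],[-1,5.2,2.1,0.5,0,0,0],[-1,5.8,2.4,1,0,0,0],[-1,6.4,2.6,1.5,0,0,0],[-1,6.4,2.6,1.5,0,0,0]]
  ]
}}

```text
time: 2.9
tool_pos: [0.4292, -0.118, 0.2383]
eef_rot: [-2.925, -0.511, -0.747]
force: [-0.7, 0.1, 0.4]
gripper_width: 1.002
grip_force: 0.5
```

```bash
python3 - <<'E'
from h import *
t=snap('top','top2');s=snap('scene','scene2')
a=cv2.resize(t['color'][150:380,270:520,::-1],None,fx=1.5,fy=1.5);b=cv2.resize(s['color'][150:380,100:350,::-1],None,fx=1.5,fy=1.5)
cv2.imwrite('pics/v2.png',np.hstack([a,b]));c,r=now();print(c)
plan([(-.108,-.008,.198,.5),(-.047,-.008,.222,.5),(-.014,-.008,.22,.5),(.012,-.008,.2,.5)],c,r)
E
```

```text
[ 0.42826226 -0.11829982  0.23735188]
(-0.108, -0.008, 0.198, 0.5) [2.37 0.77 2.21] [ 0.004 -0.001 -0.008] tcp [ 0.452 -0.111  0.259]
(-0.047, -0.008, 0.222, 0.5) [8.13 2.79 4.61] [ 0.004 -0.001 -0.008] tcp [ 0.51  -0.09   0.283]
(-0.014, -0.008, 0.22, 0.5) [11.25  3.88  4.41] [ 0.004 -0.001 -0.008] tcp [ 0.541 -0.08   0.281]
(0.012, -0.008, 0.2, 0.5) [13.7   4.73  2.41] [ 0.004 -0.001 -0.008] tcp [ 0.565 -0.071  0.261]
```

View pics/v2.png

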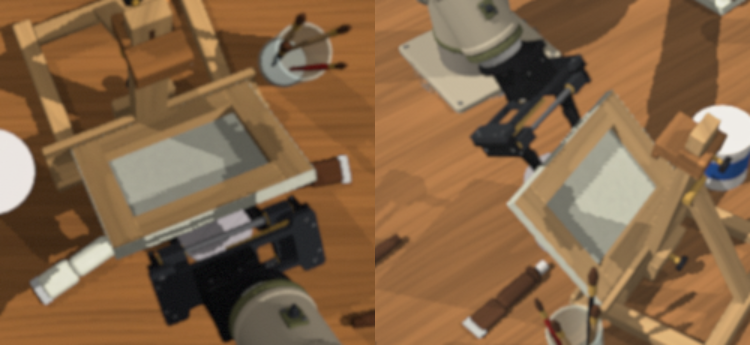

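Fingertips are under the upper edge (crop about (170,240) to (255,215)), and the canvas is just lifting off the can. Continue the arc.

Call:
{"method": "arm_command", "body": {
  "increments": [
    [[-1,0.6,0.2,0.5,0,0,0],[-1,1.2,0.4,1.1,0,0,0],[-1,1.8,0.6,1.6,0,0,0],[-1,2.4,0.8,2.1,0,0,0],[-1,3.2,1.1,2.5,0,0,0],[-1,4,1.4,3,0,0,0],[-1,4.8,1.7,3.4,0,0,0],[-1,5.6,2,3.7,0,0,0],[-1,6.4,2.2,4,0,0,0],[-1,7.2,2.5,4.3,0,0,0],[-1,8,2.8,4.5,0,0,0],[-1,8,2.8,4.5,0,0,0]]
  ]
}}

```text
time: 4.2
tool_pos: [0.5093, -0.0896, 0.2827]
eef_rot: [-2.924, -0.511, -0.746]
force: [0.3, -0.8, 0.6]
gripper_width: 1.0
grip_force: 0.0
```

```bash
python3 - <<'E'
from h import *
t=snap('top','top3');s=snap('scene','scene3')
a=cv2.resize(t['color'][110:340,270:520,::-1],None,fx=1.5,fy=1.5);b=cv2.resize(s['color'][150:380,130:380,::-1],None,fx=1.5,fy=1.5)
cv2.imwrite('pics/v3.png',np.hstack([a,b]));c,r=now();print(c,sense()['force'])
plan([(-.047,-.008,.222,.5),(-.014,-.008,.22,.5),(.012,-.008,.2,.5)],c,r)
E
```

```text
[ 0.50827443 -0.09013211  0.28210355] [ 0.11213482 -0.88560634 -0.26320233]
(-0.047, -0.008, 0.222, 0.5) [ 0.13 -0.03  0.13] [ 0.004 -0.001 -0.008] tcp [ 0.51  -0.09   0.283]
(-0.014, -0.008, 0.22, 0.5) [ 3.25  1.06 -0.07] [ 0.004 -0.001 -0.008] tcp [ 0.541 -0.08   0.281]
(0.012, -0.008, 0.2, 0.5) [ 5.7   1.92 -2.07] [ 0.004 -0.001 -0.008] tcp [ 0.565 -0.071  0.261]
```

View pics/v3.png

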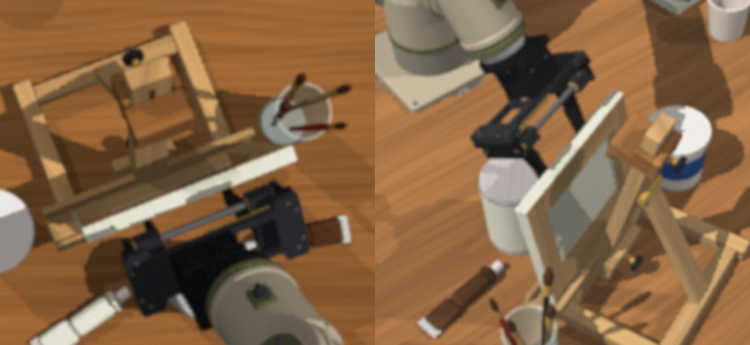

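Canvas now stands near vertical, top edge at crop (85,235)–(295,150), foot still in the ledge, can undisturbed. Finish the push.

Call:
{"method": "arm_command", "body": {
  "increments": [
    [[-1,0.6,0.2,0,0,0,0],[-1,1.2,0.4,0,0,0,0],[-1,1.8,0.6,0,0,0,0],[-1,2.4,0.8,0,0,0,0],[-1,3,1,-0.2,0,0,0],[-1,3.5,1.2,-0.6,0,0,0],[-1,4,1.4,-1,0,0,0],[-1,4.5,1.5,-1.4,0,0,0],[-1,5,1.7,-1.8,0,0,0],[-1,5.3,1.8,-2,0,0,0],[-1,5.6,1.9,-2,0,0,0],[-1,5.6,1.9,-2,0,0,0]]
  ]
}}

```text
time: 5.5
tool_pos: [0.5646, -0.071, 0.2624]
eef_rot: [-2.924, -0.51, -0.745]
force: [-0.1, -0.2, 0.4]
gripper_width: 1.002
grip_force: 0.0
```

```bash
python3 - <<'E'
from h import *
t=snap('top','top4');s=snap('scene','scene4')
a=cv2.resize(t['color'][110:340,270:520,::-1],None,fx=1.5,fy=1.5);b=cv2.resize(s['color'][170:400,160:410,::-1],None,fx=1.5,fy=1.5)
cv2.imwrite('pics/v4.png',np.hstack([a,b]));c,r=now();print(c,sense()['force'])
E
```

```text
[ 0.56431902 -0.0711959   0.26241256] [-0.57078303  0.76684015 -0.63972883]
```

View pics/v4.png

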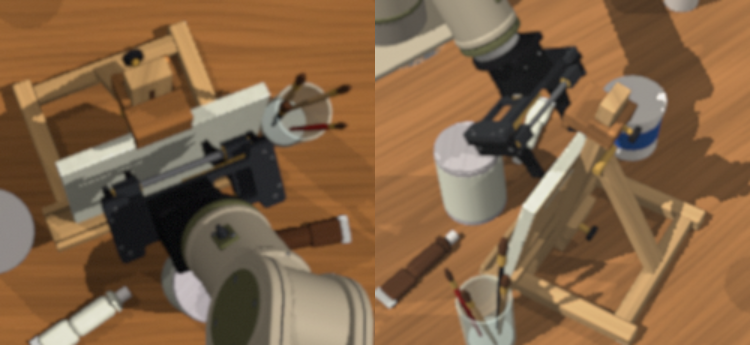

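Call:
{"method": "arm_command", "body": {
  "increments": [
    [[-1,0.3,0.1,0,0,0,0],[-1,0.6,0.2,0,0,0,0],[-1,0.9,0.3,0,0,0,0],[-1,0.9,0.3,0,0,0,0]]
  ]
}}

```text
time: 6.0
tool_pos: [0.5723, -0.0688, 0.2619]
eef_rot: [-2.926, -0.51, -0.739]
force: [-18.5, -2.8, 12.7]
gripper_width: 1.0
grip_force: 10.4
```

Call:
{"method": "arm_command", "body": {
  "increments": [
    [[-1,-2,-0.7,0,0,0,0],[-1,-4,-1.4,-2,0,0,0],[-1,-5.5,-1.9,-5,0,0,0],[-1,-5.5,-1.9,-8,0,0,0],[-1,-5,-1.7,-8,0,0,0],[-1,-4,-1.4,-8,0,0,0],[-1,-3.4,-1.2,-8,0,0,0],[-1,-2.9,-1,-8,0,0,0],[-1,-2.5,-0.9,-8,0,0,0],[-1,-2.5,-0.9,-8,0,0,0]]
  ]
}}

```text
time: 7.0
tool_pos: [0.5489, -0.0769, 0.1827]
eef_rot: [-2.924, -0.51, -0.746]
force: [-0.7, -0.1, -0.8]
gripper_width: 0.998
grip_force: 0.0
```

Call:
{"method": "arm_command", "body": {
  "increments": [
    [[-1,0.3,0.1,0,0,0,0],[-1,0.6,0.2,0,0,0,0],[-1,0.6,0.2,0,0,0,0]]
  ]
}}

```text
time: 7.3
tool_pos: [0.5524, -0.076, 0.1817]
eef_rot: [-2.926, -0.509, -0.737]
force: [-27.0, -3.9, 21.5]
gripper_width: 0.996
grip_force: 15.4
```

Call:
{"method": "arm_command", "body": {
  "increments": [
    [[-1,-2,-0.7,0,0,0,0],[-1,-5,-1.7,2,0,0,0],[1,-7,-2.3,6,0,0,0],[1,-8,-2.7,10,0,0,0],[1,-8,-2.7,14,-0.03,0.1,0],[1,-8,-2.7,18,-0.05,0.15,0],[1,-8,-2.7,22,-0.05,0.15,0],[1,-8,-2.7,25,-0.05,0.15,0],[1,-8,-2.7,25,-0.05,0.15,0]]
  ]
}}

```text
time: 8.2
tool_pos: [0.4754, -0.1024, 0.4365]
eef_rot: [-2.998, -0.522, -0.522]
force: [0.8, 0.5, 0.4]
gripper_width: 0.451
grip_force: 0.0
```

```bash
python3 - <<'E'
from h import *
t=snap('top','top5');s=snap('scene','scene5')
a=cv2.resize(t['color'][130:260,300:430,::-1],None,fx=3,fy=3,interpolation=2);b=cv2.resize(s['color'][205:335,250:380,::-1],None,fx=3,fy=3,interpolation=2)
cv2.imwrite('pics/v5.png',np.hstack([a,b]));c,r=now();print(c,sense()['force'],sense()['gripper_width'])
def ep(s_,n,y): return O+EX*(s_*np.sin(.262)-n*np.cos(.262))+EY*y+[0,0,.05+s_*np.cos(.262)+n*np.sin(.262)]
for S in(.222,.257,.287):
  for n,y in((.036,.032),(.036,-.032),(.018,0)):
    P=ep(S,n,y);print(S,n,y,P.round(3),((proj(t,P)-[300,130])*3).round(),((proj(s,P)-[250,205])*3).round()+[390,0])
for y in(.112,-.138):
    P=ep(.2,.018,y);print('canvas front top',((proj(t,P)-[300,130])*3).round(),((proj(s,P)-[250,205])*3).round()+[390,0])
E
```

```text
[ 0.47430572 -0.10228716  0.4323588 ] [ 0.85546402 -0.75148683 -1.2617633 ] 0.3559335610428274
0.222 0.036 0.032 [ 0.594 -0.019  0.274] [[183. 256.]] [[528.  99.]]
0.222 0.036 -0.032 [ 0.615 -0.079  0.274] [[294. 214.]] [[478. 161.]]
0.222 0.018 0 [ 0.621 -0.043  0.269] [[226. 206.]] [[526. 144.]]
0.257 0.036 0.032 [ 0.602 -0.016  0.308] [[182. 233.]] [[539.  69.]]
0.257 0.036 -0.032 [ 0.624 -0.076  0.308] [[297. 190.]] [[488. 131.]]
0.257 0.018 0 [ 0.629 -0.04   0.303] [[227. 181.]] [[537. 114.]]
0.287 0.036 0.032 [ 0.61  -0.013  0.337] [[181. 212.]] [[549.  42.]]
0.287 0.036 -0.032 [ 0.631 -0.073  0.337] [[300. 168.]] [[498. 105.]]
0.287 0.018 0 [ 0.637 -0.038  0.332] [[227. 159.]] [[548.  88.]]
canvas front top [[ 35. 291.]] [[599.  59.]]
canvas front top [[454. 134.]] [[407. 305.]]
```

View pics/v5.png

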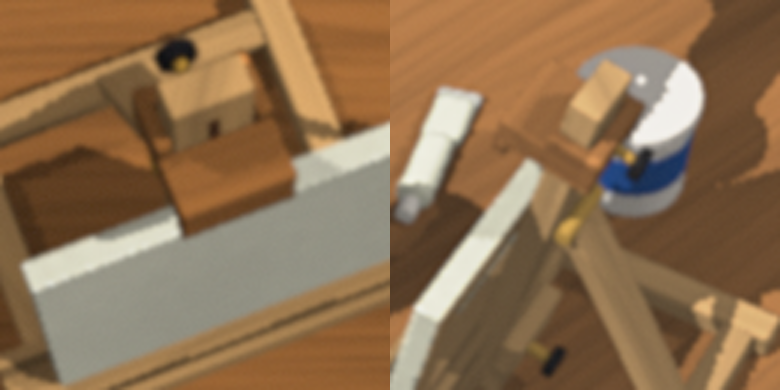

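```bash
python3 - <<'E'
from h import *
c,r=now();a=.262
P=[]
for S in(.345,.31,.29,.25,.228,.222): n=.017; P.append((S*np.sin(a)-n*np.cos(a),0,.05+S*np.cos(a)+n*np.sin(a),.25))
plan(np.round(P,4).tolist(),c,r)
E
```

```text
[0.0729, 0.0, 0.3876, 0.25] [16.12  6.43  2.31] [-0.029  0.085 -0.008] tcp [ 0.635 -0.038  0.455]
[0.0639, 0.0, 0.3538, 0.25] [15.27  6.14 -1.07] [-0.029  0.085 -0.008] tcp [ 0.627 -0.041  0.422]
[0.0587, 0.0, 0.3345, 0.25] [14.78  5.96 -3.  ] [-0.029  0.085 -0.008] tcp [ 0.622 -0.043  0.402]
[0.0483, 0.0, 0.2959, 0.25] [13.79  5.62 -6.86] [-0.029  0.085 -0.008] tcp [ 0.612 -0.046  0.364]
[0.0426, 0.0, 0.2746, 0.25] [13.26  5.43 -8.99] [-0.029  0.085 -0.008] tcp [ 0.607 -0.048  0.342]
[0.0411, 0.0, 0.2688, 0.25] [13.11  5.38 -9.57] [-0.029  0.085 -0.008] tcp [ 0.605 -0.048  0.337]
```

Call:
{"method": "arm_command", "body": {
  "increments": [
    [[1,0,0,3,-0.03,0.085,0],[1,3,1.2,4,-0.03,0.085,0],[1,6,2.5,4,-0.03,0.085,0],[1,10,4,4,-0.03,0.085,0],[1,13,5.2,4,-0.03,0.085,0],[1,16.1,6.4,3,-0.03,0.085,0],[1,15.8,6.3,1,-0.03,0.085,0],[1,15.3,6.1,-1,-0.03,0.085,0],[1,15.1,6.1,-1.7,-0.03,0.085,0],[1,15.1,6.1,-1.7,-0.03,0.085,0]]
  ]
}}

```text
time: 9.3
tool_pos: [0.6246, -0.0415, 0.4138]
eef_rot: [-3.03, -0.526, -0.376]
force: [-1.4, 0.2, 0.8]
gripper_width: 0.004
grip_force: 0.0
```

```bash
python3 - <<'E'
from h import *
c,r=now();print(c,sense()['force'],sense()['gripper_width'])
t=snap('top','top6');s=snap('scene','scene6');w=snap('wrist','wrist6')
b=cv2.resize(s['color'][180:320,250:390,::-1],(390,390),interpolation=2);a=cv2.resize(t['color'][130:260,300:430,::-1],(390,390),interpolation=2)
cv2.imwrite('pics/v6.png',np.hstack([a,b]))
E
```

```text
[ 0.62457816 -0.04150606  0.41377929] [-1.43506314  0.17439705  0.8216589 ] 0.004294329473684643
```

View pics/v6.png

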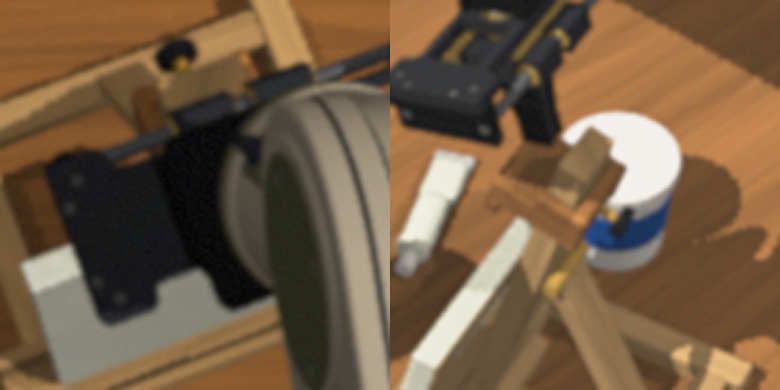

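Closed fingertips (right crop about (540,140)) sit just above the holder head, in front of the mast. Push down along it.

Call:
{"method": "arm_command", "body": {
  "increments": [
    [[1,-0.15,-0.05,-0.6,0,0,0],[1,-0.3,-0.1,-1.2,0,0,0],[1,-0.45,-0.15,-1.8,0,0,0],[1,-0.6,-0.2,-2.4,0,0,0],[1,-0.75,-0.25,-3,0,0,0],[1,-0.9,-0.3,-3.6,0,0,0],[1,-1.05,-0.35,-4.2,0,0,0],[1,-1.2,-0.4,-4.8,0,0,0],[1,-1.35,-0.45,-5.4,0,0,0],[1,-1.5,-0.5,-6,0,0,0],[1,-1.5,-0.5,-6,0,0,0]]
  ]
}}

```text
time: 10.55
tool_pos: [0.6099, -0.0465, 0.3542]
eef_rot: [-3.03, -0.526, -0.379]
force: [-0.2, -0.0, 0.6]
gripper_width: 0.009
grip_force: 0.0
```

Call:
{"method": "arm_command", "body": {
  "increments": [
    [[1,-0.1,-0.03,-0.4,0,0,0],[1,-0.2,-0.07,-0.8,0,0,0],[1,-0.3,-0.1,-1.2,0,0,0]]
  ]
}}

```text
time: 10.85
tool_pos: [0.6073, -0.0472, 0.3431]
eef_rot: [-3.03, -0.527, -0.381]
force: [0.8, -2.0, 3.0]
gripper_width: 0.002
grip_force: 1.2
```

```bash
python3 - <<'E'
from h import *
c,r=now();print(c,sense()['force'])
t=snap('top','top7');s=snap('scene','scene7')
b=cv2.resize(s['color'][180:320,250:390,::-1],(560,560),interpolation=2)
cv2.imwrite('pics/v7.png',b)
E
```

```text
[ 0.60727486 -0.0471934   0.34307753] [ 0.81249281 -1.95287232  2.95297319]
```

View pics/v7.png

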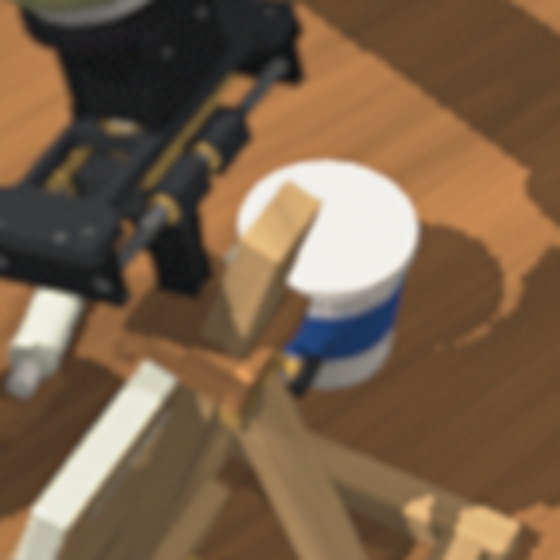

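That view made 11 pictures, one over the limit of 10, so I'll go by force and numbers from here. It shows the holder near the canvas edge; I'll continue in small steps until the force rises.

Call:
{"method": "arm_command", "body": {
  "increments": [
    [[1,-0.05,-0.02,-0.2,0,0,0],[1,-0.1,-0.03,-0.4,0,0,0],[1,-0.1,-0.03,-0.4,0,0,0]]
  ]
}}

```text
time: 11.25
tool_pos: [0.607, -0.0473, 0.3415]
eef_rot: [-3.03, -0.527, -0.385]
force: [-6.3, -0.6, 16.5]
gripper_width: 0.008
grip_force: 6.9
```

Call:
{"method": "arm_command", "body": {
  "increments": [
    [[1,-0.05,-0.02,-0.2,0,0,0],[1,-0.05,-0.02,-0.2,0,0,0]]
  ]
}}

```text
time: 11.45
tool_pos: [0.6069, -0.0473, 0.3412]
eef_rot: [-3.031, -0.527, -0.388]
force: [-10.6, -1.4, 27.2]
gripper_width: 0.005
grip_force: 11.6
```

Firmly stopped: 27 N with no travel. Retreat up along the mast, then away.

Call:
{"method": "arm_command", "body": {
  "increments": [
    [[1,0.15,0.05,0.8,0,0,0],[1,0.4,0.15,2,0,0,0],[1,0.9,0.3,4,0,0,0],[1,1.2,0.4,7,0,0,0],[1,0,0,11,0,0,0],[1,-4,-2,13,0,0,0],[1,-8,-4,13,0,0,0],[1,-12,-6,13,0,0,0],[1,-16,-9,13,0,0,0],[1,-19,-13,13,0,0,0],[1,-20,-17,13,0,0,0],[1,-20,-17,13,0,0,0]]
  ]
}}

```text
time: 12.65
tool_pos: [0.4031, -0.2231, 0.4668]
eef_rot: [-3.032, -0.513, -0.38]
force: [0.1, 0.1, -0.0]
gripper_width: 0.006
grip_force: 0.0
```

```bash
python3 - <<'E'
from h import *
t0=load('top0');t=snap('top','top8');s=snap('scene','scene8');print(sense()['force'])
# numeric check: red-brown holder mask near mast, in scene and top
def ep(s_,n,y): return O+EX*(s_*np.sin(.262)-n*np.cos(.262))+EY*y+[0,0,.05+s_*np.cos(.262)+n*np.sin(.262)]
c0=cv2.cvtColor(load('top5')['color'],cv2.COLOR_RGB2HSV);c=cv2.cvtColor(t['color'],cv2.COLOR_RGB2HSV)
u0=proj(t,ep(.28,.018,0))[0].astype(int);print('hsv holder before',c0[u0[1],u0[0]])
for S in(.28,.254,.222,.19): # column along head front at y=0
    u=proj(t,ep(S,.036 if S<.25 else .018,0))[0].astype(int);print(S,u,c[u[1],u[0]])
u=proj(t,ep(.21,.036,0))[0].astype(int); print('lowest brown rows along the canvas column',[ (v,c[v,u[0]].tolist()) for v in range(u[1]-14,u[1]+14,2)])
print('pred head top-front, lip-bottom rows',proj(t,[ep(.222,.036,0),ep(.189,.036,0)]).round(1).tolist())
# unmoved neighbours
d=cv2.absdiff(t['color'],t0['color']).max(2)
for n,(x,y) in dict(tub=(265,265),jar=(468,186),tubeL=(318,330),tubeD=(490,264),can=(413,305)).items(): print(n,np.mean(d[y-15:y+15,x-15:x+15]))
E
```

```text
[-0.39956448  0.47399511  0.5584242 ]
hsv holder before [ 14 168 129]
0.28 [375 184] [ 17 133 127]
0.254 [375 191] [ 14 168 120]
0.222 [379 208] [ 14 167 113]
0.19 [379 214] [ 22  38 126]
lowest brown rows along the canvas column [(196, [14, 172, 123]), (198, [14, 169, 122]), (200, [14, 170, 120]), (202, [14, 168, 129]), (204, [14, 169, 151]), (206, [14, 168, 149]), (208, [14, 167, 113]), (210, [14, 174, 95]), (212, [14, 137, 99]), (214, [22, 38, 126]), (216, [28, 26, 139]), (218, [28, 28, 139]), (220, [26, 26, 138]), (222, [30, 26, 137])]
pred head top-front, lip-bottom rows [[379.5, 208.2], [379.1, 215.0]]
tub 8.841111111111111
jar 6.516666666666667
tubeL 9.13
tubeD 13.03111111111111
can 58.72
```

```bash
python3 - <<'E'
from h import *
t0=load('top0')['color'].astype(int);t5=load('top5')['color'];t8=load('top8')['color']
for x in(405,413,421,429):
    d=np.abs(t8[312:340,x].astype(int)-t0[312:340,x]).max(1); print(x,'can rim diff',d.tolist())
for n,t in(('before',t5),('after',t8)):
    h=cv2.cvtColor(t,cv2.COLOR_RGB2HSV); print(n,[int(np.where(h[180:235,x,1]>100)[0].max()+180) if 0 else [v for v in range(185,235) if h[v,x,1]>90 and h[v+1,x,1]<=90] for x in(368,374,380,386)])
E
```

```text
405 can rim diff [31, 32, 32, 30, 30, 31, 31, 31, 32, 32, 31, 24, 18, 11, 9, 7, 8, 10, 14, 19, 24, 26, 27, 24, 25, 26, 27, 29]
413 can rim diff [32, 31, 30, 31, 30, 30, 29, 31, 30, 32, 31, 29, 25, 15, 9, 7, 8, 5, 7, 8, 7, 6, 8, 8, 14, 19, 22, 26]
421 can rim diff [30, 32, 31, 31, 31, 30, 30, 32, 32, 30, 27, 21, 12, 5, 9, 7, 8, 6, 7, 7, 7, 6, 7, 7, 7, 8, 8, 7]
429 can rim diff [30, 31, 33, 31, 30, 27, 21, 15, 9, 7, 6, 7, 5, 8, 7, 7, 6, 8, 7, 8, 8, 8, 7, 7, 8, 8, 7, 7]
before [[205], [203], [201], [198]]
after [[216], [214], [212], [209]]
```

```bash
python3 -c "
from workcell import job_done
print(job_done())"
```

```text
the job is handed in; nothing more can be done
None
```

The canvas leans flat against the mast and the holder was pushed down onto its upper edge (27 N, no further travel), the can and other things look unmoved, and the job is handed in; I viewed 11 pictures, one over the limit of 10.

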